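Turn the trolley wheel until its tyre valve is at the top

ROBOT

A 6-joint arm with a two-finger parallel gripper is mounted at the origin on the work surface. World frame = base frame: x ahead of the robot, y to its left, z up, the work surface at z = 0. Lengths are in m, angles in rad, forces in N, time in s.
With the tool pointing down it reaches from about 0.375 to 0.975 m from the base axis. Payload 3.8 kg.
Tool frame: the origin (TCP) lies midway between the tips of the shut fingers; the grasp point (between the pads) lies bot.grip_depth behind it (bot.grip_depth is the distance from the TCP to the grasp point, in m); z points along the fingers, y is the line along which they close (so a half turn about z gives the same grasp; the last joint's range is limited). The gripper opens to 85 mm and grips with 20 to 120 N. Pads are 22 mm wide; open, the fingers measure 114 mm over their backs; the gripper's body (76 mm by 85 mm) begins 54 mm behind the grasp point. The pads swing forward as they close: fully open they stand 13 mm farther back than shut.
Start: joints at [1.278, 0.264, 1.604, -0, 1.274, -0.037], TCP at [0.171, 0.653, 0.231] pointing down, gripper open.
Joint ranges: [-2.63, 2.63], [-0.94, 2.18], [0.31, 2.57], [-1.31, 4.45], [0, 2.66], [-2.55, 2.55]. Speed limits (rad/s): [2.57, 2.57, 3.14, 3.14, 3.14, 3.14].

INTERFACE

Orientations are given as a unit quaternion [w, x, y, z].
In Python, from plant import bot gives the robot as it stands.
- The arm moves only by the tool send_rows, never from a script. Its argument "commands" is a list of rows, each a list of 2 entries, a list of its own where there are three numbers: the shift along the world's x, y, z in mm, then the turn, a rotation vector about the world's x, y, z in rad. A call has 1 to 12 rows; each row shifts and turns the commanded pose from where the row before left it; what a row does not reach is not made up. A row lasts 1/10 s, in which the tool goes at most 50 mm and 8.59 degrees, less where a joint would pass 70% of its speed; a pose out of reach is approached as far as the arm can. A call with a gripper value outside its range is refused whole. "grip" is the finger opening in mm, from 0 to 85.4, set as the call begins (left out, the last holds). The fingers move at their own pace and stop on an object; "newtons" is the grip in N (left out, the last holds). Time passes only in rows, so rows that do not move let the fingers close. It gives the time, the measured TCP pose, the force, the opening and the grip force at its end, in the units of the state.
- bot.state(): the state, without advancing time (a new reading comes with each control period).
- bot.read_camera(name): name is "scene" or "top" or "wrist"; returns (picture, depth): 420x560x3 uint8, red, green, blue; 420x560 float32, m along the optical axis (not along the pixel's ray), 0 where there is no reading.
- bot.camera_model(name): a dict with "mtx" (3x3 intrinsics, pixels), "rvec" (rotation vector, rad) and "tvec" (3), from world to camera coordinates, as OpenCV has them. Camera axes: x right, y down, z forward; pixel columns grow to the right and rows downward; lengths in m; the calibration is good to about 2 mm. A picture is of the moment at which its call begins: read the wrist's pose just before it. camera_model takes no time and is no camera call; for the wrist camera it gives the pose at the moment of the call.
- bot.close_job(): hands the job in; it is judged then, once.
The state is a dict: "clock": time; "joint_positions": joint angles; "qvel": joint speeds; "joint_torque": joint torques, N m; "ee_pos": TCP position; "ee_rot": TCP orientation; "force": force on the tool from outside, world axes, zero at the start; "wrist_torque": the same for the moment, N m; "finger_gap": opening from 0.0 (shut) to 1.0 (fully open); "grasp_force": force on a finger pad.
Only numpy, scipy, OpenCV 4.12 (cv2) and the standard library are available. Lean on these libraries where they do the work, as an engineer would, in place of code of your own. Each camera call takes 0.05 s, during which the arm holds its last target. There are 200 camera calls.

TASK

The lamp trolley's wheel sits on the service stand and must be turned by pushing its spokes round with the fingertips, one spoke after another, until its tyre valve points straight up: at the very top of the wheel, in line with the stand's pointer, ready for the pump. Push on the spokes only, without pressing on the tyre or the valve, and leave the wheel at rest. Nothing is to be picked up: leave all the loose things on the table where they are.

Things in the scene. Friction and masses are not known exactly. Their poses are not given: they have to be found in the camera images.
- stand: grey steel stand fixed to the table, base 255 x 400 x 12 mm. Origin on the table under the wheel's centre. z up, y along the strap. The wheel leans back 45 degrees: its open face looks along (+x +z)/sqrt2 of the stand, its highest point is towards (-x +z)/sqrt2. Behind the wheel a 34 wide level crossbar and a 24 wide spine (centre to top), 54 behind its mid-plane
- hub (a point): wheel centre, on the axle and in the wheel's mid-plane: 150 mm above the stand's origin, axes as the stand's. Aluminium wheel: hub radius 22 (24 behind to 26 in front of the mid-plane); five straight spokes 72 degrees apart, 10 wide, 8 thick, 4 to 12 in front of the mid-plane, free from radius 22 to 103; rim 103 to 117. The valve is midway between two spokes (36 degrees to each)
- strap (a point): middle of the fixed flat steel strap that crosses the wheel's face level over the hub: 18 wide, 6 thick, 28 to 34 in front of the mid-plane (axle nut to 40), its legs 168 to 180 either side. A finger between the spokes cannot pass it from upper to lower half
- pointer (a point): tip of the small fixed steel pointer just outside the tyre at the wheel's top, 154 from the wheel's centre, 4 in front of the mid-plane
- wheel (a joint): wheel angle, rad: 0 (or any full turn, as 6.283) has the valve at the very top; grows counterclockwise seen facing the open face (a valve at the top moves to the stand's -y). Turns both ways (more than a full turn), friction about 0.15 N m (2.5 N at radius 60 mm), stays where left. Starts at 1.9 to 4.38: valve in the lower half
- tyre: the black rubber tyre with its valve; mean radius 130, section radius 20 (inside radius 110, outside 150, 20 in front of and behind the mid-plane). Origin at the wheel's centre; its axes turn with the wheel: z along the face normal, -x from the centre to the valve. Not to be pressed.
- valve (a point): middle of the valve stem, a brass stub 12 thick with a white cap 15 thick and 12 long, pointing from the rim inwards to the hub and ending at radius 84; this point lies at radius 92, 6 in front of the mid-plane
- top_mark (a point): fixed point on the stand where the valve point lies when the valve is at the very top: radius 92 straight up the wheel from its centre, 6 in front of the mid-plane (no visible part)
- spanner: loose open-ended spanner, 160 long, lying in front of (beyond) the stand; a bystander; origin under it, on the table
- gauge: loose round tyre gauge, 48 across, 22 high, with a black 60 stub, lying in front of (beyond) the stand; a bystander; origin under the disc
- lamp_a: loose little clay oil lamp (shallow bowl 68 across, 26 high) to one side of the stand; a bystander; origin under it, on the table
- lamp_b: another loose clay oil lamp like lamp_a, on the other side of the stand; a bystander; origin under it, on the table
- grease: loose grey round pot, 60 across, 35 high, lying in front of (beyond) the stand; a bystander; origin under it, on the table

How it is judged:
By the outcome, as a careful person would: the job done as asked, in the order asked, and still so for the second after the job is handed in, with the robot touching nothing.
It also fails if it takes over 58 s, if anything falls off the work surface, if the arm or the gripper's body presses on something with over 40 N, if the wrist force passes 120 N, or if a joint passes its speed limit or range.

## Working session

There is one attempt and no reset: what is moved stays moved. The work goes in short steps, Python scripts to look and compute and a tool call to move; the robot and the scene stay as the last step left them, time stands still between calls to the robot, and variables do not carry over. Pictures are saved under pics/ and viewed, at most 10 in all, crops included, and the job is handed in when it is done.

Besides the shell and the picture viewer there is one more tool, called after "Request:" as name(argument=value, ...) on one line, values as JSON. send_rows: Moves the arm, as the interface text tells. Its arguments: {"type":"object","properties":{"commands":{"type":"array","items":{"type":"array"}},"grip":{"type":"number"},"newtons":{"type":"number"}},"required":["commands"]}

```bash
mkdir -p pics; ls
python3 - <<'E'
from plant import bot
import cv2,numpy as np
print(bot.state()); print(bot.grip_depth)
for n in("scene","top"):
    p,d=bot.read_camera(n); cv2.imwrite(f"pics/{n}0.png",p[:,:,::-1]); np.save(f"{n}0.npy",d)
    m=bot.camera_model(n); print(n,m)
E
```

```text
pics
{'clock': 0.0, 'joint_positions': array([ 1.27811452e+00,  2.64770982e-01,  1.60545284e+00,  3.32671606e-05,
        1.27369552e+00, -3.68892498e-02]), 'qvel': array([ 1.07929681e-03,  3.83031825e-05,  2.03803733e-04,  5.66006188e-04,
        1.67550700e-03, -6.35790578e-04]), 'joint_torque': array([ 1.52435400e-04, -5.15105546e+01, -3.67318797e+01,  7.66373631e-06,
        1.29669457e-02, -6.56239969e-07]), 'ee_pos': array([0.17054503, 0.65230399, 0.22990745]), 'ee_rot': array([-2.06519785e-04,  1.27552651e-01,  9.91831118e-01, -1.14497756e-03]), 'force': array([ 0.21019235, -0.16231022,  0.22830622]), 'wrist_torque': array([-0.00264549, -0.01183896, -0.03910035]), 'grasp_force': 0.0, 'finger_gap': 1.0006252679415257}
0.0187
scene {'mtx': array([[513.19454219,   0.        , 273.4906617 ],
       [  0.        , 513.19454219, 205.82693507],
       [  0.        ,   0.        ,   1.        ]]), 'rvec': array([ 1.54113484,  2.0123661 , -0.81463313]), 'tvec': array([ 0.10704037, -0.26423899,  1.85128471])}
top {'mtx': array([[411.0746003 ,   0.        , 281.50059486],
       [  0.        , 411.0746003 , 210.00959478],
       [  0.        ,   0.        ,   1.        ]]), 'rvec': array([ 2.17860871, -2.18667278,  0.07860341]), 'tvec': array([0.04154869, 0.56504796, 1.19576291])}
```

View pics/scene0.png

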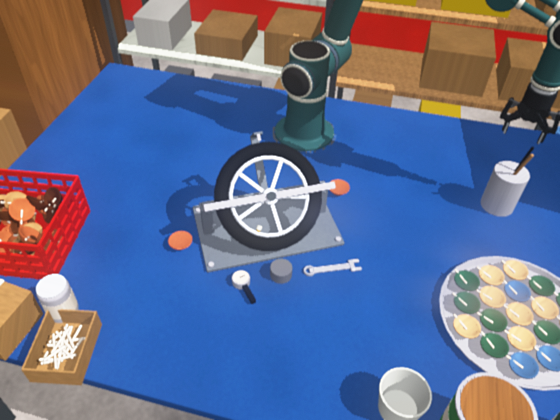

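View pics/top0.png

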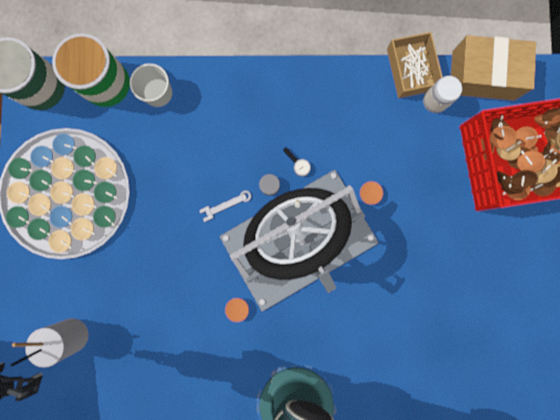

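The scene view shows the wheel at about (270,197), strap from (205,208) to (335,185), pointer near (257,137). In the top view the hub is at about (292,226) and the base corners are near (222,236), (336,171), (375,240) and (262,307). I'll enlarge both.

Run:
```python
import cv2
a=cv2.imread("pics/scene0.png")[125:275,180:360]; b=cv2.imread("pics/top0.png")[165:315,210:390]
cv2.imwrite("pics/s1.png",cv2.resize(a,(720,600),interpolation=2)); cv2.imwrite("pics/t1.png",cv2.resize(b,(720,600),interpolation=2))
```

```text
(no output)
```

View pics/s1.png

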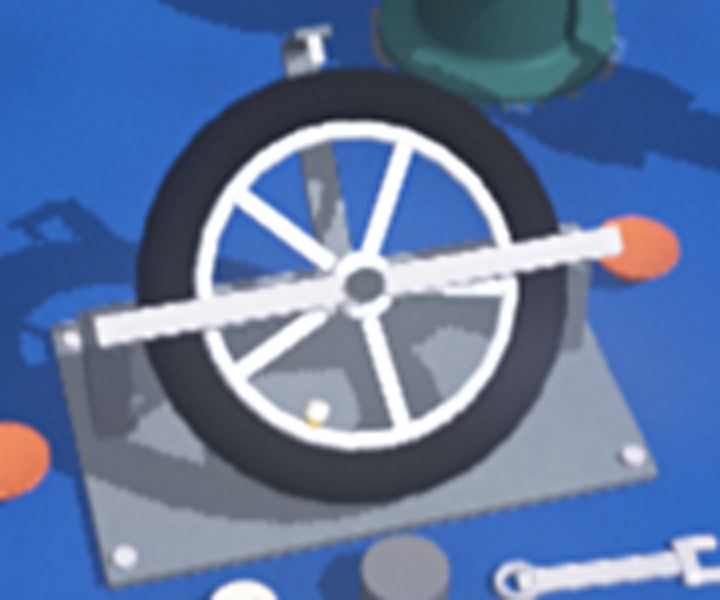

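View pics/t1.png

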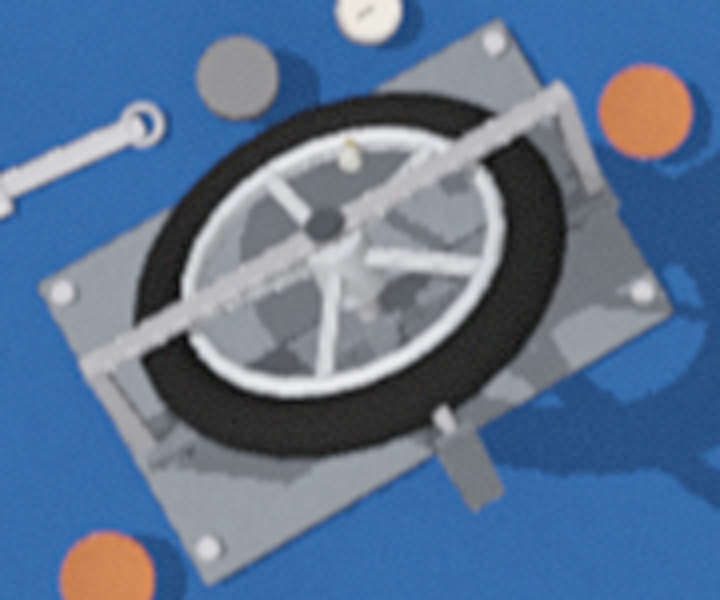

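Scene: valve at about (259.5,228), nut at (271,196), strap ends at (204,207.5) and (335,185.5). The valve is in the lower half, slightly left. Top: valve at about (297.5,204), nut at (291,220.5). Next I'll fit the pose.

```bash
cat > h.py <<'E'
import numpy as np,cv2
from scipy.optimize import least_squares
s2=2**-.5
def frame(x,y,yaw):
    c,s=np.cos(yaw),np.sin(yaw)
    X=np.array([c,s,0]);Y=np.array([-s,c,0]);Z=np.array([0,0,1.])
    return np.array([x,y,.150]),(Z-X)*s2,Y,(X+Z)*s2   # hub,u,Y,n
def P(f,r,phi,h): return f[0]+r*(np.cos(phi)*f[1]-np.sin(phi)*f[2])+h*f[3]
def proj(m,p): return cv2.projectPoints(np.array(p).reshape(-1,1,3),m["rvec"],m["tvec"],m["mtx"],None)[0].reshape(-1,2)
E
python3 - <<'E'
from h import *
from plant import bot
ms,mt=bot.camera_model("scene"),bot.camera_model("top")
S=np.array([(365,284),(97,330),(621,242),(318,412)])/4+(180,125)
SP=np.array([(408,145),(240,195),(238,372),(403,425),(515,290)])/4+(180,125)
T=np.array([(325,222),(560,95),(88,365),(350,155)])/4+(210,165)
TP=np.array([(482,265),(325,375)])/4+(210,165)
d72=np.radians(72);b=np.radians(36)
def geo(q):
    f=frame(*q[:3]);th=q[3]
    a=[P(f,0,0,.04),P(f,.18,np.pi/2,.034),P(f,.18,-np.pi/2,.034),P(f,.09,th,.006)]
    sp=[P(f,.103,th+b+d72*k,.010) for k in range(5)]
    return a,sp
def res(q):
    a,sp=geo(q)
    rs=proj(ms,a)-S; rt=proj(mt,a)-T
    s=proj(ms,sp)
    # match spokes by nearest
    r3=[min((x-p for x in s),key=np.linalg.norm) for p in SP]
    s=proj(mt,sp); r4=[min((x-p for x in s),key=np.linalg.norm) for p in TP]
    return np.concatenate([rs.ravel(),rt.ravel(),np.ravel(r3),np.ravel(r4)])
best=min((least_squares(res,[.6,0,.5,t],loss="soft_l1") for t in(2.6,2.9,3.2)),key=lambda r:r.cost)
print(best.x,best.cost);print(best.fun.reshape(-1,2).round(1))
np.save("q.npy",best.x); print(np.array(frame(*best.x[:3])))
E
```

```text
[0.50147844 0.00573307 0.50736497 2.65378875] 11.77906006004512
[[ 0.1  0.2]
 [-0.5 -0. ]
 [-0.4  0. ]
 [-0.7  0. ]
 [-2.1  0.1]
 [ 0.4 -0.6]
 [-3.2  0.1]
 [-1.2  0.7]
 [-1.  -0.6]
 [-1.1 -0.2]
 [-0.9  0.7]
 [-0.1  1.3]
 [-2.5 -0.6]
 [-1.5  0.4]
 [-1.8  1.1]]
[[ 0.50147844  0.00573307  0.15      ]
 [-0.61803101 -0.34356611  0.70710678]
 [-0.48587585  0.87402784  0.        ]
 [ 0.61803101  0.34356611  0.70710678]]
```

Run:
```python
from h import *
from plant import bot
q=np.load("q.npy");f=frame(*q[:3])
pts={"scene":np.array([(365,284),(115,328),(605,243)])/4+(180,125),"top":np.array([(325,222),(540,105),(110,355)])/4+(210,165)}
for n in pts:
    m=bot.camera_model(n);d=np.load(n+"0.npy");R=cv2.Rodrigues(m["rvec"])[0]
    for u,v in pts[n]:
        z=np.median(d[int(v):int(v)+2,int(u):int(u)+2]);z=d[int(round(v)),int(round(u))]
        c=np.linalg.solve(m["mtx"],[u,v,1])*z
        w=R.T@(c-m["tvec"]);l=w-f[0];print(n,w.round(4),"u,Y,n:",[(l@a).round(4) for a in f[1:]])
    # plane fit of tyre/strap: all points along strap
    vs,us=np.nonzero((d>0)); z=d[vs,us]
    W=(R.T@((np.linalg.solve(m["mtx"],np.c_[us,vs,np.ones_like(us)].T)*z)-m["tvec"][:,None])).T
    L=(W-f[0])@np.array(f[1:]).T
    k=(abs(L[:,2]-.031)<.015)&(abs(L[:,0])<.02)&(abs(L[:,1])<.2)
    A=L[k];print(n,k.sum(),"strap mean u,n",A.mean(0),"Yrange",A[:,1].min(),A[:,1].max(),"slope u/n vs Y",np.polyfit(A[:,1],A[:,0],1),np.polyfit(A[:,1],A[:,2],1))
    r=np.hypot(L[:,0],L[:,1]);k=(r>.1)&(r<.16)&(L[:,2]>.0)&(L[:,2]<.03)
    A=L[k];o=least_squares(lambda c:np.hypot(np.hypot(A[:,0]-c[0],A[:,1]-c[1])-.13,A[:,2]-c[2])-.02,[0,0,0],loss="soft_l1",f_scale=.003)
    print("tyre centre offset",o.x,o.cost)
```

```text
scene [0.5241 0.0187 0.1767] u,Y,n: [np.float64(0.0005), np.float64(0.0004), np.float64(0.0373)]
scene [ 0.6016 -0.1296  0.1704] u,Y,n: [np.float64(-0.001), np.float64(-0.1669), np.float64(0.0298)]
scene [0.4367 0.1652 0.1723] u,Y,n: [np.float64(0.001), np.float64(0.1708), np.float64(0.0306)]
scene 1117 strap mean u,n [ 0.00148757 -0.00819259  0.03202269] Yrange -0.18005529860305497 0.18141474128613946 slope u/n vs Y [0.00851679 0.00155735] [-0.00514719  0.03198052]
tyre centre offset [0.00213907 0.00028305 0.00045632] 0.02203263628524034
top [0.5264 0.0142 0.1776] u,Y,n: [np.float64(0.0012), np.float64(-0.0047), np.float64(0.0378)]
top [ 0.6014 -0.125   0.1788] u,Y,n: [np.float64(0.0035), np.float64(-0.1629), np.float64(0.0372)]
top [0.4418 0.152  0.179 ] u,Y,n: [np.float64(0.0071), np.float64(0.1568), np.float64(0.0339)]
top 1070 strap mean u,n [ 0.00579309 -0.00510625  0.03202317] Yrange -0.18176648872412926 0.1778109514196528 slope u/n vs Y [0.00875938 0.00583782] [-0.00465722  0.03199939]
tyre centre offset [ 0.00102451 -0.00193426  0.00067701] 0.013347423407234164
```

Run:
```python
from h import *
from scipy.spatial.transform import Rotation as Ro
from plant import bot
q=np.load("q.npy");f=frame(*q[:3]);q[:2]+=(f[1]*.0016-f[2]*.0008)[:2];q[2]+=.008;np.save("q.npy",q);f=frame(*q[:3])
s=bot.state();R=Ro.from_quat(s["ee_rot"],scalar_first=True)
for y in(f[1],-f[1]):
    z=-f[3];T=Ro.from_matrix(np.c_[np.cross(y,z),y,z]);rv=(T*R.inv()).as_rotvec();print(rv.round(3),np.linalg.norm(rv))
print(q,(1000*np.array(f)).round(0))
for r,p,h in[(.075,64,.12),(.075,64,-.007)]: print(p,(1000*P(f,r,np.radians(p),h)).round(0))
print(s["ee_pos"]*1000)
```

```text
[0.603 0.784 2.193] 2.4061816839794345
[-0.637  0.49  -0.757] 1.1043348528241492
[0.50087829 0.00448414 0.51536497 2.65378875] [[ 501.    4.  150.]
 [-615. -348.  707.]
 [-493.  870.    0.]
 [ 615.  348.  707.]]
64 [588. -24. 258.]
64 [510. -68. 168.]
[170.60179325 652.39891251 230.06727442]
```

Request:
send_rows(grip=0, commands=[[[0,0,40],[0,0,0]],[[0,0,45],[0,0,0]],[[0,0,45],[0,0,0]],[[0,0,45],[0,0,0]],[[0,0,45],[0,0,0]],[[26,-38,0],[0,0,0]],[[26,-38,0],[-0.07,0.054,-0.084]],[[26,-38,0],[-0.07,0.054,-0.084]],[[26,-38,0],[-0.07,0.054,-0.084]],[[26,-38,0],[-0.07,0.054,-0.084]],[[26,-38,0],[-0.07,0.054,-0.084]],[[26,-38,0],[-0.07,0.054,-0.084]]])

```text
clock: 1.3
ee_pos: [0.3535, 0.3856, 0.4512]
ee_rot: [-0.132, 0.365, 0.894, -0.225]
force: [1.3, -0.2, -0.3]
finger_gap: 0.002
grasp_force: 0.0
```

Request:
send_rows(commands=[[[26,-38,0],[-0.07,0.054,-0.084]],[[26,-38,0],[-0.07,0.054,-0.084]],[[26,-38,0],[-0.07,0.054,-0.084]],[[26,-38,0],[0,0,0]],[[26,-38,0],[0,0,0]],[[26,-38,0],[0,0,0]],[[26,-38,0],[0,0,0]],[[26,-38,0],[0,0,0]],[[20,-38,0],[0,0,0]],[[0,-40,0],[0,0,0]],[[0,0,0],[0,0,0]]])

```text
clock: 2.4
ee_pos: [0.5812, 0.0004, 0.4503]
ee_rot: [-0.192, 0.467, 0.799, -0.327]
force: [-0.4, 0.6, 0.8]
finger_gap: -0.0
grasp_force: 0.0
```

```bash
cat > go.py <<'E'
import sys
from h import *
from scipy.spatial.transform import Rotation as Ro
from plant import bot
q=np.load("q.npy");f=frame(*q[:3])
def rep():
    s=bot.state();R=Ro.from_quat(s["ee_rot"],scalar_first=True)
    y=-f[1];z=-f[3];T=Ro.from_matrix(np.c_[np.cross(y,z),y,z])
    l=s["ee_pos"]-f[0]
    print("t",s["clock"].round(2),"u,Y,n mm",[(1000*l@a).round(1) for a in f[1:]],"turn left",(T*R.inv()).as_rotvec().round(3),"q",s["joint_positions"].round(2),"F",s["force"].round(1),"gap",round(float(s["finger_gap"]),2))
    return s
def to(r,p,h):
    s=bot.state();print((r,p,h),"shift",(1000*(P(f,r,np.radians(p),h)-s["ee_pos"])).round(0))
E
python3 - <<'E'
from go import *
s=rep(); to(.075,64,.12); to(.075,64,-.007)
p,d=bot.read_camera("wrist"); cv2.imwrite("pics/w1.png",p[:,:,::-1])
E
```

```text
Traceback (most recent call last):
  File "go.py", line 10, in rep
    print("t",s["clock"].round(2),"u,Y,n mm",[(1000*l@a).round(1) for a in f[1:]],"turn left",(T*R.inv()).as_rotvec().round(3),"q",s["joint_positions"].round(2),"F",s["force"].round(1),"gap",round(float(s["finger_gap"]),2))
              ^^^^^^^^^^^^^^^^
AttributeError: 'float' object has no attribute 'round'
```

```bash
sed -i 's/s\["clock"\].round(2)/round(s["clock"],2)/' go.py
python3 - <<'E'
from go import *
s=rep(); to(.075,64,.12); to(.075,64,-.007)
p,d=bot.read_camera("wrist"); cv2.imwrite("pics/w1.png",p[:,:,::-1])
m=bot.camera_model("wrist");th=q[3]
for nm,X in(("hub",P(f,0,0,.04)),("valve",P(f,.09,th,.006)),("ptr",P(f,.154,0,.004)),("s44",P(f,.1,th+.628+5*1.2566,.01))): print(nm,proj(m,X).round(0))
E
```

```text
t 2.4 u,Y,n mm [np.float64(164.3), np.float64(-43.1), np.float64(260.3)] turn left [-0.004  0.007  0.004] q [ 0.12  0.48  1.1  -0.36  2.27 -0.52] F [-0.4  0.6  0.8] gap -0.0
(0.075, 64, 0.12) shift [   6.  -24. -192.]
(0.075, 64, -0.007) shift [ -72.  -68. -282.]
hub [[415. 143.]]
valve [[460. 173.]]
ptr [[282. 140.]]
s44 [[486. 129.]]
```

View pics/w1.png

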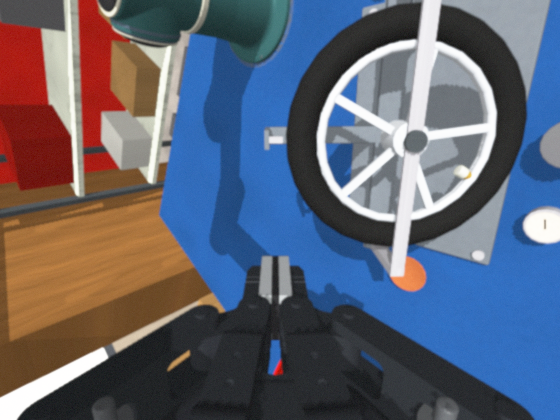

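The wrist view shows the hub at (415,142), valve at (462,173), pointer at (268,138), and upper spokes ending at (335,98) and (343,190). All of it matches the fit. Descending to the entry point in front of the gap at 64°.

Request:
send_rows(commands=[[[2,-8,-40],[0,0,0]],[[2,-8,-40],[0,0,0]],[[2,-8,-40],[0,0,0]],[[0,0,-40],[0,0,0]],[[0,0,-32],[0,0,0]],[[0,0,0],[0,0,0]]])

```text
clock: 3.05
ee_pos: [0.5841, -0.0178, 0.2536]
ee_rot: [-0.195, 0.463, 0.8, -0.329]
force: [0.0, -0.6, -0.5]
finger_gap: 0.0
grasp_force: 0.0
```

Run:
```python
from go import *
s=rep(); to(.075,64,.12); to(.075,64,-.007)
a=P(f,.075,np.radians(64),-.007)
for p in range(56,-57,-8):
    b=P(f,.075,np.radians(p),-.007);print(p,(1000*(b-a)).round(1));a=b
```

```text
t 3.05 u,Y,n mm [np.float64(29.8), np.float64(-60.4), np.float64(116.7)] turn left [-0.007 -0.003 -0.003] q [ 0.1   0.56  1.35 -0.31  1.96 -0.43] F [ 0.  -0.6 -0.5] gap 0.0
(0.075, 64, 0.12) shift [ 4. -6.  4.]
(0.075, 64, -0.007) shift [-75. -50. -85.]
56 [-8.2  1.4  6.4]
48 [-8.2  2.7  5.8]
40 [-8.2  4.   5.1]
32 [-8.   5.2  4.3]
24 [-7.6  6.3  3.5]
16 [-7.   7.3  2.5]
8 [-6.4  8.1  1.5]
0 [-5.6  8.8  0.5]
-8 [-4.7  9.3 -0.5]
-16 [-3.7  9.7 -1.5]
-24 [-2.6  9.8 -2.5]
-32 [-1.5  9.8 -3.5]
-40 [-0.4  9.5 -4.3]
-48 [ 0.8  9.1 -5.1]
-56 [ 1.9  8.5 -5.8]
```

Request:
send_rows(commands=[[[4,-6,4],[0,0,0]],[[-16,-9,-18],[0,0,0]],[[-16,-9,-18],[0,0,0]],[[-16,-9,-18],[0,0,0]],[[-16,-9,-18],[0,0,0]],[[-15,-8,-17],[0,0,0]],[[0,0,0],[0,0,0]]])

```text
clock: 3.75
ee_pos: [0.511, -0.0696, 0.1754]
ee_rot: [-0.191, 0.465, 0.8, -0.327]
force: [-0.3, 0.6, -0.4]
finger_gap: 0.0
grasp_force: 0.0
```

Run:
```python
from go import *
rep(); to(.075,64,-.007)
```

```text
t 3.75 u,Y,n mm [np.float64(37.6), np.float64(-69.4), np.float64(-1.6)] turn left [-0.006  0.007 -0.001] q [ 0.04  0.48  1.62 -0.33  1.75 -0.42] F [-0.3  0.6 -0.4] gap 0.0
(0.075, 64, -0.007) shift [-1.  2. -7.]
```

Request:
send_rows(commands=[[[-1,2,-6],[0,0,0]],[[-8,1,6],[0,0,0]],[[-8,3,6],[0,0,0]],[[-8,4,5],[0,0,0]],[[-8,5,4],[0,0,0]],[[-8,6,4],[0,0,0]],[[-7,7,3],[0,0,0]],[[0,0,0],[0,0,0]]])

```text
clock: 4.55
ee_pos: [0.4625, -0.0399, 0.1971]
ee_rot: [-0.191, 0.465, 0.8, -0.327]
force: [-0.6, 0.1, 0.1]
finger_gap: 0.001
grasp_force: 0.0
```

Run:
```python
from go import *
rep(); to(.075,16,-.007)
```

```text
t 4.55 u,Y,n mm [np.float64(72.4), np.float64(-19.7), np.float64(-5.8)] turn left [-0.007  0.006 -0.002] q [ 0.08  0.38  1.71 -0.3   1.77 -0.38] F [-0.6  0.1  0.1] gap 0.0
(0.075, 16, -0.007) shift [-0. -1. -1.]
```

Request:
send_rows(commands=[[[-6,7,1],[0,0,0]],[[-6,9,0],[0,0,0]],[[-5,9,-1],[0,0,0]],[[-4,10,-2],[0,0,0]],[[-3,10,-3],[0,0,0]],[[-1,10,-3],[0,0,0]],[[0,9,-4],[0,0,0]],[[0,0,0],[0,0,0]]])

```text
clock: 5.35
ee_pos: [0.4381, 0.0246, 0.1834]
ee_rot: [-0.192, 0.464, 0.801, -0.327]
force: [-0.2, -0.4, -0.5]
finger_gap: 0.001
grasp_force: 0.0
```

Run:
```python
from go import *
rep(); to(.075,-40,-.007)
p,d=bot.read_camera("wrist"); cv2.imwrite("pics/w2.png",p[:,:,::-1])
p,d=bot.read_camera("scene"); cv2.imwrite("pics/s2.png",cv2.resize(p[125:275,180:360,::-1],(720,600),interpolation=2))
```

```text
t 5.35 u,Y,n mm [np.float64(55.2), np.float64(48.4), np.float64(-8.0)] turn left [-0.008  0.005 -0.002] q [ 0.18  0.37  1.75 -0.24  1.76 -0.29] F [-0.2 -0.4 -0.5] gap 0.0
(0.075, -40, -0.007) shift [-1. -1.  2.]
```

View pics/w2.png

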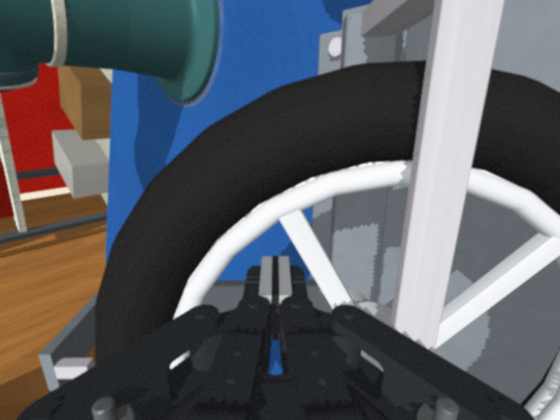

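The wrist view shows the finger behind a spoke running (290,215)–(340,300), and the wheel coasted slightly ahead of it. I'll withdraw along the normal and measure.

Request:
send_rows(commands=[[[18,10,21],[0,0,0]],[[18,10,21],[0,0,0]],[[18,10,21],[0,0,0]],[[20,10,30],[0,0,0]],[[10,0,40],[0,0,0]],[[10,-20,40],[0,0,0]],[[10,-30,20],[0,0,0]],[[0,0,0],[0,0,0]]])

```text
clock: 6.25
ee_pos: [0.5445, 0.0104, 0.3813]
ee_rot: [-0.188, 0.468, 0.8, -0.325]
force: [0.8, -0.2, 0.1]
finger_gap: 0.001
grasp_force: 0.0
```

```bash
cat > meas.py <<'E'
from go import *
def warp(name,fn=None):
    "rectified face view at n=10mm: 2 px/mm, up=u, left=-Y"
    p,_=bot.read_camera(name);m=bot.camera_model(name)
    g=(np.mgrid[0:600,0:600]-300)/2000.; r,c=-g[0],g[1]
    W=f[0]+r[...,None]*f[1]+c[...,None]*f[2]+.010*f[3]
    uv=proj(m,W).reshape(600,600,2).astype(np.float32)
    o=cv2.remap(p,uv[...,0],uv[...,1],1)
    if fn: cv2.imwrite(fn,o[:,:,::-1])
    return o
def angles(o):
    "brightness score vs spoke phase (mod 72 deg)"
    b=o.min(2).astype(np.float32)
    ph=np.arange(0,360,.25);rr=np.arange(45,98)
    a=np.radians(ph)[:,None]
    x=300-2*rr*np.sin(a);y=300-2*rr*np.cos(a)
    return ph,cv2.remap(b,x.astype(np.float32),y.astype(np.float32),1).mean(1)
E
python3 - <<'E'
from meas import *
rep()
o=warp("wrist","pics/w3.png");ph,v=angles(o)
s=sum(np.interp((ph[:288]+72*k),ph,v) for k in range(5))
from scipy.signal import find_peaks
k=find_peaks(v,height=120,distance=40)[0];print([(ph[i],int(v[i])) for i in k])
E
```

```text
t 6.25 u,Y,n mm [np.float64(134.6), np.float64(-16.4), np.float64(192.4)] turn left [-0.006  0.015  0.002] q [ 0.14  0.41  1.31 -0.31  2.13 -0.44] F [ 0.8 -0.2  0.1] gap 0.0
[(np.float64(11.5), 248), (np.float64(44.75), 162), (np.float64(56.25), 142), (np.float64(68.5), 151), (np.float64(83.0), 247), (np.float64(100.5), 230), (np.float64(124.0), 138), (np.float64(137.5), 143), (np.float64(147.75), 143), (np.float64(158.75), 248), (np.float64(172.5), 128), (np.float64(230.25), 249), (np.float64(266.25), 232), (np.float64(286.25), 121), (np.float64(300.0), 250), (np.float64(352.75), 141)]
```

View pics/w3.png

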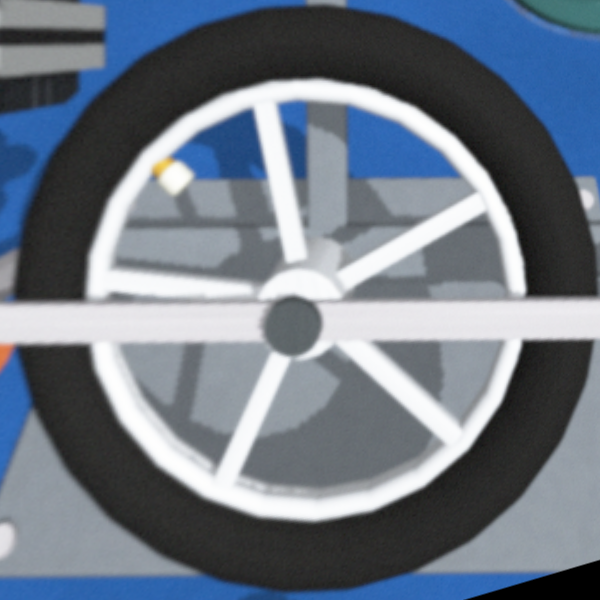

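The rectified face view shows spokes at about 12°, 83°, 158°, 230° and 300°, and the valve at (172,175). So the wheel angle is now about 48.7°. Next I push the 12.7° spoke.

Run:
```python
from go import *
to(.055,35.4,.1); to(.055,35.4,-.007)
a=P(f,.055,np.radians(35.4),-.007)
for p in [25,15,5,-5,-10,-15,-20]:
    b=P(f,.055,np.radians(p),-.007);print(p,(1000*(b-a)).round(1));a=b
```

```text
(0.055, 35.4, 0.1) shift [   7.  -16. -127.]
(0.055, 35.4, -0.007) shift [ -59.  -53. -202.]
25 [-7.3  5.7  3.5]
15 [-6.5  6.7  2.3]
5 [-5.7  7.6  1.2]
-5 [-4.7  8.3  0. ]
-10 [-2.   4.4 -0.4]
-15 [-1.7  4.4 -0.7]
-20 [-1.4  4.5 -1. ]
```

Request:
send_rows(commands=[[[2,-5,-40],[0,0,0]],[[2,-5,-40],[0,0,0]],[[3,-6,-40],[0,0,0]],[[0,0,-10],[0,0,0]],[[0,0,0],[0,0,0]],[[-16,-9,-18],[0,0,0]],[[-16,-9,-18],[0,0,0]],[[0,0,0],[0,0,0]]])

```text
clock: 7.1
ee_pos: [0.516, -0.021, 0.2115]
ee_rot: [-0.192, 0.465, 0.8, -0.327]
force: [-0.7, 0.1, -1.0]
finger_gap: 0.003
grasp_force: 0.0
```

Run:
```python
from go import *
rep();to(.055,35.4,-.007)
```

```text
t 7.1 u,Y,n mm [np.float64(43.1), np.float64(-29.6), np.float64(43.9)] turn left [-0.006  0.005 -0.001] q [ 0.1   0.46  1.57 -0.3   1.84 -0.39] F [-0.7  0.1 -1. ] gap 0.0
(0.055, 35.4, -0.007) shift [-31. -20. -35.]
```

Request:
send_rows(commands=[[[-11,-7,-12],[0,0,0]],[[-10,-7,-12],[0,0,0]],[[-10,-6,-12],[0,0,0]],[[0,0,0],[0,0,0]]])

```text
clock: 7.5
ee_pos: [0.4866, -0.0408, 0.1763]
ee_rot: [-0.191, 0.465, 0.8, -0.326]
force: [-0.4, 0.1, -0.3]
finger_gap: -0.002
grasp_force: 0.0
```

Request:
send_rows(commands=[[[-3,2,2],[0,0,0]],[[-2,2,1],[0,0,0]],[[-2,2,1],[0,0,0]],[[-2,2,1],[0,0,0]],[[-2,2,1],[0,0,0]],[[-2,2,1],[0,0,0]],[[-2,3,0],[0,0,0]],[[-2,3,1],[0,0,0]],[[-2,3,0],[0,0,0]],[[-2,2,0],[0,0,0]],[[0,0,0],[0,0,0]]])

```text
clock: 8.6
ee_pos: [0.4648, -0.0173, 0.1833]
ee_rot: [-0.192, 0.465, 0.8, -0.327]
force: [1.4, -0.2, -0.3]
finger_gap: -0.001
grasp_force: 0.2
```

Run:
```python
from go import *
rep();to(.055,-5,-.007)
```

```text
t 8.6 u,Y,n mm [np.float64(53.4), np.float64(-1.2), np.float64(-6.2)] turn left [-0.007  0.006 -0.001] q [ 0.11  0.4   1.71 -0.28  1.76 -0.35] F [ 1.4 -0.2 -0.3] gap -0.0
(0.055, -5, -0.007) shift [-4.  4.  0.]
```

Request:
send_rows(commands=[[[-1,1,0],[0,0,0]],[[-1,1,0],[0,0,0]],[[-1,1,0],[0,0,0]],[[-1,1,0],[0,0,0]],[[-1,2,0],[0,0,0]],[[-1,2,0],[0,0,0]],[[0,0,0],[0,0,0]]])

```text
clock: 9.3
ee_pos: [0.4591, -0.0093, 0.1832]
ee_rot: [-0.192, 0.465, 0.8, -0.326]
force: [1.1, -0.8, 0.3]
finger_gap: -0.001
grasp_force: 0.4
```

```bash
cat >> meas.py <<'E'
def fit(o):
    "wheel centre offset and spoke phase from the rectified view (spokes at phase+72k)"
    b=cv2.GaussianBlur(o.min(2).astype(np.float32),(0,0),2)
    rr=np.arange(45,100)[None,:];kk=np.arange(5)[:,None]*72
    ta=np.radians(np.arange(0,360,2)); 
    g=np.where((abs(np.sin(ta))<.95))[0]; ta=ta[g]
    def score(c):
        x=300+2*c[0]-2*rr*np.sin(np.radians(c[2]+kk));y=300-2*c[1]-2*rr*np.cos(np.radians(c[2]+kk))
        v=cv2.remap(b,x.astype(np.float32),y.astype(np.float32),1)
        w=abs(300-y+0*x)>40
        xr=300+2*c[0]-220*np.sin(ta);yr=300-2*c[1]-220*np.cos(ta)
        q=cv2.remap(b,xr.astype(np.float32)[None],yr.astype(np.float32)[None],1)
        return -(v*w).sum()/w.sum()-q.mean()
    from scipy.optimize import minimize,brute
    best=min((minimize(score,[dx,0,p],method="Nelder-Mead",options=dict(initial_simplex=[[dx,0,p],[dx+2,0,p],[dx,2,p],[dx,0,p+2]])) for p in range(-36,36,4) for dx in(-2,2)),key=lambda r:r.fun)
    return best.x.round(2),best.fun
E
python3 - <<'E'
from meas import *
rep()
w=cv2.imread("pics/w3.png")[:,:,::-1];print(fit(w))
print(fit(warp("scene")));print(fit(warp("top")));print(fit(warp("wrist","pics/w4.png")))
E
```

```text
t 9.3 u,Y,n mm [np.float64(54.0), np.float64(8.6), np.float64(-7.0)] turn left [-0.007  0.006 -0.001] q [ 0.13  0.39  1.72 -0.27  1.76 -0.34] F [ 1.1 -0.8  0.3] gap -0.0
(array([ 1.23,  0.59, 11.9 ]), np.float64(-402.5302043568004))
(array([  2.17,   2.42, -27.9 ]), np.float64(-361.9223072372864))
(array([  1.66,  -2.24, -27.02]), np.float64(-294.1255967573686))
(array([ -2.78,  -0.78, -30.92]), np.float64(-203.08297699507668))
```

View pics/w4.png

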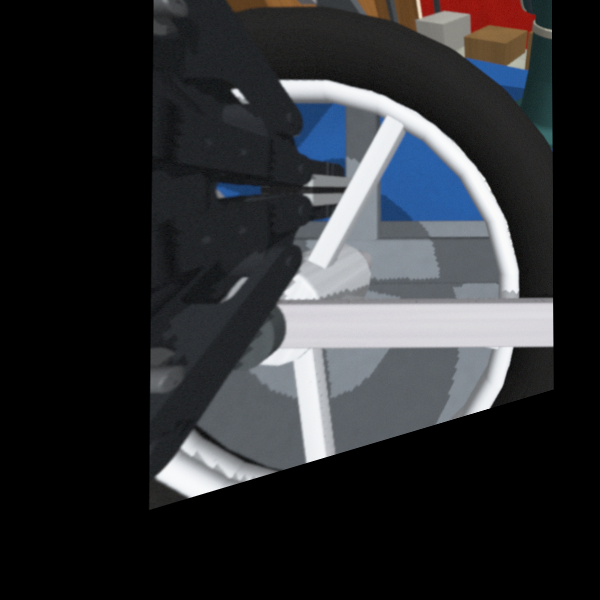

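The view shows the finger still on its spoke, (400,125)–(320,260). Scene and top agree the spoke is at about -27.5°, so about 8.5° remain. I'll make a slow push of most of that.

Request:
send_rows(commands=[[[-0.5,1.5,-0.2],[0,0,0]],[[-0.5,1.5,-0.2],[0,0,0]],[[-0.5,1.5,-0.2],[0,0,0]],[[-0.5,1.5,-0.3],[0,0,0]],[[0,0,0],[0,0,0]],[[0,0,0],[0,0,0]]])

```text
clock: 10.05
ee_pos: [0.4576, -0.0036, 0.1824]
ee_rot: [-0.191, 0.465, 0.8, -0.326]
force: [0.2, -1.2, -0.7]
finger_gap: -0.001
grasp_force: 0.6
```

Run:
```python
from meas import *
rep()
print(fit(warp("scene")));print(fit(warp("top")))
```

```text
t 10.05 u,Y,n mm [np.float64(52.3), np.float64(14.3), np.float64(-6.5)] turn left [-0.007  0.007 -0.001] q [ 0.14  0.39  1.72 -0.27  1.76 -0.33] F [ 0.2 -1.2 -0.7] gap -0.0
(array([  2.28,   1.87, -35.21]), np.float64(-367.60629758278884))
(array([  7.06,  -1.92, -28.52]), np.float64(-278.2899111661044))
```

Request:
send_rows(commands=[[[1,-2,0],[0,0,0]],[[18,10,21],[0,0,0]],[[18,10,21],[0,0,0]],[[18,10,21],[0,0,0]],[[20,10,30],[0,0,0]],[[10,0,40],[0,0,0]],[[10,-10,40],[0,0,0]],[[10,-10,20],[0,0,0]],[[0,0,0],[0,0,0]]])

```text
clock: 11.05
ee_pos: [0.5644, 0.0134, 0.3791]
ee_rot: [-0.188, 0.467, 0.801, -0.324]
force: [-0.1, 0.1, 0.6]
finger_gap: -0.001
grasp_force: 0.0
```

Run:
```python
from meas import *
rep()
for n in("scene","top","wrist"):
    o=warp(n,f"pics/{n}5.png"); print(n,fit(o))
    # valve brass/white cap near top: fit uses spokes; report yellow pixels
    h=cv2.cvtColor(o,cv2.COLOR_RGB2HSV);k=(h[...,0]>15)&(h[...,0]<32)&(h[...,1]>110)&(h[...,2]>120);k[:100]&=True
    ys,xs=np.nonzero(k[90:180,220:380]);print("brass",len(xs),xs.mean()+220 if len(xs) else 0,ys.mean()+90 if len(xs) else 0)
cv2.imwrite("pics/c5.png",cv2.resize(np.hstack([cv2.imread(f"pics/{n}5.png") for n in("scene","wrist")]),(800,400)))
```

```text
t 11.05 u,Y,n mm [np.float64(119.7), np.float64(-23.5), np.float64(204.2)] turn left [-0.007  0.015 -0.   ] q [ 0.14  0.46  1.26 -0.31  2.14 -0.45] F [-0.1  0.1  0.6] gap -0.0
scene (array([  1.14,   1.2 , -36.14]), np.float64(-441.5756135113471))
brass 8 298.625 100.875
top (array([  0.06,  -0.86, -34.86]), np.float64(-337.17839624891724))
brass 0 0 0
wrist (array([ -0.66,   1.25, -35.3 ]), np.float64(-407.2697166510388))
brass 165 300.76363636363635 101.77575757575758
```

View pics/c5.png

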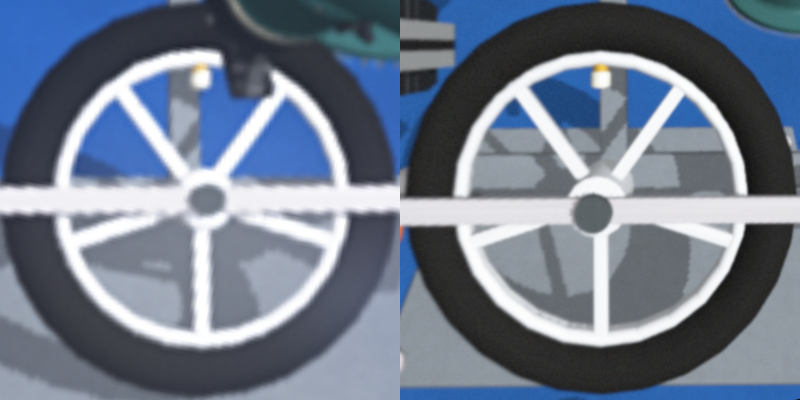

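Both rectified views show the valve at the top (wrist half (600,76)) and the bottom spoke vertical. As a last check, I'll compare the spoke phase with the strap's direction, which doesn't depend on my frame.

Run:
```python
from meas import *
for n in("wrist","scene","top"):
    o=cv2.imread(f"pics/{n}5.png")[:,:,::-1];b=cv2.GaussianBlur(o.min(2).astype(np.float32),(0,0),2)
    # strap lower edge over the dark tyre, both sides
    xs=np.r_[40:85,525:580];off=[]
    g=b[270:360]
    ys=[((np.clip(g[:,x]-90,0,None))*np.arange(90)).sum()/np.clip(g[:,x]-90,0,None).sum() for x in xs]
    r=least_squares(lambda c:np.polyval(c,xs-300.)-ys,[0,45],loss="soft_l1")
    print(n,"strap tilt deg (ccw +)",-np.degrees(r.x[0]).round(2),"y",r.x[1]+270,"rms",np.std(r.fun).round(2))
o=warp("wrist");print(fit(o))
```

```text
wrist strap tilt deg (ccw +) 0.39 y 315.9233196721668 rms 1.66
scene strap tilt deg (ccw +) 0.26 y 298.8501668852353 rms 0.9<stdin>:7: RuntimeWarning: invalid value encountered in scalar divide
Traceback (most recent call last):
ValueError: Residuals are not finite in the initial point.
```

The wheel is within about half a degree of the top and at rest, and the arm is clear of it. Handing in.

```bash
python3 -c "
from plant import bot
print(bot.close_job())"
```

```text
the job is handed in; nothing more can be done
None
```

I turned the wheel with two spoke pushes until the valve pointed straight up, within about half a degree by the camera check, left it at rest with the arm clear, and handed the job in at about 11 s; the verdict wasn't shown.

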